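# Set the rivet press to three dots and press the rivet

### The job

On the bench rivet press, turn the stroke dial to its three-dot mark, then pull the lever all the way down to its stop, hold it there a moment and let it come back up. A tall aluminium tin stands in the lever's way: before you pull the lever, carry the tin, upright, to the grey felt pad and set it down on it gently, wholly inside the pad's edges. Do not pull the lever while the dial is on another mark, and leave the other things on the bench where they are.

Things in the scene. Friction and masses are not known exactly. Their poses are not given: they have to be found in the camera images.
- press: Fixed grey cast rivet press. Origin on the bench under the pivot; x from its front (robot side) to its back, y to its left. In mm: base plate x -90..100, y -60..60, 25 high; column x 45..95, y -30..30; head x -55..95, y -35..35, z 160..230 over a round anvil. Dial console on its left: x -95..5, y 75..185, up to 134 high
- dial_face (a point): Centre of the console's square face (110 x 110 mm), on the dial's axis, fixed to the press at x -45, y 130, z 110 mm. The face slopes 0.44 rad (25 deg) from level, down towards the press's front; this frame's z is its normal, (-0.426, 0, 0.905) in the press's frame, and its x runs straight up the slope
- dial_grip (a point): Where to grip: on the dial's axis, 34 mm above the face. Black disc, diameter 42, top 11 mm above the face, with an upright bar 44 long, 13 wide, up to 46 mm above the face. Frame turns with the dial: z = its axis, x = along the bar to the end with the white pointer line
- dial (a joint): Dial angle, rad, growing clockwise looking at the face. Four sprung detents marked with one to four white dots: 0 = one, 0.5 = two, 1.0 = three (a triangle), 1.5 = four. In the face's plane the pointer stands at 0.75 minus this angle, counter-clockwise from straight up the slope. About 0.1 N m passes it to the next detent
- lever_grip (a point): Centre of the lever's black cross bar, a round bar of diameter 22 mm, 64 mm long, along the press's y axis, at the end of a steel arm (diameter 16, 170 mm long). The lever is on the right of the head, in the plane y = -60 mm of the press, and rises towards the front
- lever_hinge (a point): The lever's pivot on the right of the press, 190 mm above the bench; the lever turns about the press's y axis here
- lever (a joint): Lever angle, rad: 0 = at rest, raised 0.52 rad above level (bar 147 mm in front of the pivot, 84 mm above it); grows as the bar is pulled down; 0.96 = at its stop, 0.44 rad below level (bar 154 mm in front of the pivot, 72 mm below it). A spring drives it back up; 5 to 13 N at the bar pull it
- tin: Tall plain aluminium tin with a screw cap, loose, about 0.3 kg, upright: diameter 50 mm up to 118 mm, tapering to a cap of diameter 28 mm, 140 mm high in all. Origin: centre of its underside. It stands on the bench under the raised cross bar
- felt: Grey felt pad, fixed on the bench to the left or the right of the press, 140 x 140 x 6 mm. Origin: centre of its underside; x and y along its edges
- board: Black board, fixed on the bench on the other side, 140 x 140 x 24 mm, with a cutter and an awl lying on it. Origin: centre of its underside
- round_box: Bystander: small open round leather box, diameter 66 mm, 34 mm high, in front of the press. Origin: centre of its underside
- jar: Bystander: glass jar with a steel lid, diameter 56 mm, 75 mm high, behind the console. Origin: centre of its underside
- slicker: Bystander: upright turned wooden slicker, diameter 34 mm, 79 mm high, right of the press. Origin: centre of its underside
- spool: Bystander: upright thread spool, diameter 48 mm, 60 mm high, right of the press. Origin: centre of its underside
- mallet: Bystander: mallet lying at the back right, 225 mm long, head 38 x 85 x 38 mm. Origin: underside of its middle, x along the handle to the head
- cutter: Bystander: aluminium cutter, 115 x 18 x 12 mm, on the black board. Origin: centre of its underside
- awl: Bystander: awl with a dark wooden handle, 105 mm long, 16 mm high, on the black board. Origin: underside, where the blade meets the handle
Things that resemble listed ones, but are neither listed nor needed, are in the scene too. Of the things that look like the tin, the middle-sized one is meant.

How it is judged:
On the way, in this order (a step that is already met when the one before it is completed fails the run):
1. the dial stands on three dots while the lever is still up (value of joint dial between 0.92 and 1.08 rad and value of joint lever below 0.15 rad), for 0.2 s.
2. the lever is pulled down to its stop with the dial on three dots and the tin on the felt pad (value of joint dial between 0.92 and 1.08 rad and value of joint lever above 0.9 rad and x of tin in the frame of felt between -0.047 and 0.047 m and y of tin in the frame of felt between -0.047 and 0.047 m and z of tin in the frame of felt between 0.002 and 0.01 m), for 0.2 s.
At the end, for the whole second after the job is handed in: The dial rests on three dots (within 0.08 rad), the lever is back up (within 0.08 rad of rest), and the tin stands upright and at rest on the felt pad, wholly inside its edges (2 mm of grace) (value of joint dial between 0.92 and 1.08 rad and value of joint lever below 0.08 rad and x of tin in the frame of felt between -0.047 and 0.047 m and y of tin in the frame of felt between -0.047 and 0.047 m and z of tin in the frame of felt between 0.002 and 0.01 m and angle between tin's own z axis and vertical below 0.1 rad and linear speed of tin below 0.02 m/s and velocity of joint dial between -0.1 and 0.1 rad/s); the robot touches nothing.
It fails at once if the lever is pulled (past 0.5 rad) while the dial is off the three-dot mark (value of joint lever above 0.5 rad and not (value of joint dial between 0.82 and 1.18 rad)).
It fails at once if the tin is tipped by more than 0.5 rad (angle between tin's own z axis and vertical above 0.5 rad).
It fails at once if the tin is banged down on the pad (over 60 N) (contact force between tin and felt above 60 N).
It fails at once if another loose thing on the bench is moved by more than 25 mm (distance of round_box from where it was at the start of the episode above 0.025 m or distance of jar from where it was at the start of the episode above 0.025 m or distance of slicker from where it was at the start of the episode above 0.025 m or distance of spool from where it was at the start of the episode above 0.025 m or distance of mallet from where it was at the start of the episode above 0.025 m or distance of cutter from where it was at the start of the episode above 0.025 m or distance of awl from where it was at the start of the episode above 0.025 m).
It also fails if it takes over 72 s, if anything falls off the work surface, if the arm or the gripper's body presses on something with over 40 N, if the wrist force passes 120 N, or if a joint passes its speed limit or range.

### The arm

A 7-joint arm with a two-finger parallel gripper is mounted at the origin on the work surface. World frame = base frame: x ahead of the robot, y to its left, z up, the work surface at z = 0. Lengths are in m, angles in rad, forces in N, time in s.
With the tool pointing down it reaches from about 0.375 to 0.925 m from the base axis. Payload 3.1 kg.
Tool frame: the origin (TCP) lies between the finger pads; the fingertips stand 19 mm ahead of it and the grasp point (between the pads) is the TCP; z points along the fingers, y is the direction in which the jaws open and shut (so a half turn about z gives the same grasp; the last joint's range is limited). The gripper opens to 85 mm and grips with 20 to 120 N. Pads are 22 mm wide; open, the fingers measure 114 mm over their backs; the gripper's body (76 mm by 85 mm) begins 54 mm behind the grasp point. The pads swing forward as they close: fully open they stand 13 mm farther back than shut.
Start: joints at [1.112, 0.383, 0.044, 1.598, -0.018, 1.161, -0.05], TCP at [0.229, -0.608, 0.25] pointing down, gripper open.
Joint ranges: [-2.61, 2.61], [-0.41, 2.15], [-1.48, 1.57], [0, 2.5], [-1.57, 4.71], [0.05, 1.97], [-2.85, 2.85]. Speed limits (rad/s): [2.79, 2.79, 3.14, 3.14, 3.14, 3.14, 3.14].

### API

Orientations are given as a unit quaternion [x, y, z, w].
In Python, from bench import move_ptp, movel, move_j, move_gripper, pause, inverse_kinematics, read_camera, camera_params, MotionError, sign_off, look_for, tip_of, read_time_s, read_qpos, read_joint_vel, read_effort, read_eef_pos, read_tcp_rot, read_ft_force, read_ft_torque, read_finger_gap gives the robot as it stands. Calls block until the motion is done:
- move_ptp(position, orientation): joint-space move of the TCP to a pose.
- movel(position, orientation=None, speed=0.15): straight line of the TCP; orientation=None keeps the orientation; speed is the mean speed in m/s.
- move_j(angles): joint-space move.
- move_gripper(opening, effort=None): finger opening in m; effort is the grip in N (None keeps the last); returns when the fingers have stopped.
- pause(seconds).
- inverse_kinematics(position, orientation): joint angles nearest the present ones, or None.
- read_camera(name): name is "side" or "top" or "wrist"; returns the picture (400x640x3 uint8, red, green, blue); there is no depth.
- camera_params(name): a dict with "K" (3x3 intrinsics, pixels), "dist_coeffs" ([k1, k2, p1, p2, k3] as OpenCV has them; the pictures are not rectified), "camera_from_world" (4x4, takes a point from world to camera coordinates). Camera axes: x right, y down, z forward; pixel columns grow to the right and rows downward; lengths in m; the calibration is good to about 2 mm. A picture is of the moment at which its call begins: read the wrist's pose just before it. camera_params takes no time and is no camera call; for the wrist camera it gives the pose at the moment of the call.
A pose or a line that the arm cannot do raises MotionError and nothing moves.
- sign_off(): hands the job in, once; it reports no verdict.
Trained networks look in the newest picture that a camera, given by its name, has taken for a name from the list of things; names that differ only in an ending like _2 or _b are one class to them, and where a whole thing is asked for, a point or a joint stands for the part that bears it (a point fixed in the world has none). Each returns a list of dicts, best first, with "confidence" (0 to 1); they miss things now and then, are a little off and sometimes report something else, mostly with a low value. They report only what shows in the picture. A call takes as long as a camera call. They do not tell look-alikes from the thing itself.
- look_for(camera, name): "at" ([column, row] in pixels, amid what is visible of it).
- tip_of(camera, name): "at" ([column, row] in pixels: a listed point, or the origin of a listed thing).
Readings, each from a call of its own:
- read_time_s(): time.
- read_qpos(): joint angles.
- read_joint_vel(): joint speeds.
- read_effort(): joint torques, N m.
- read_eef_pos(): TCP position.
- read_tcp_rot(): TCP orientation.
- read_ft_force(): force on the tool from outside, world axes, zero at the start.
- read_ft_torque(): the same for the moment, N m.
- read_finger_gap(): finger opening in m.
Only numpy, scipy, OpenCV 4.12 (cv2) and the standard library are available. Lean on these libraries where they do the work, as an engineer would, in place of code of your own. Each camera call takes 0.05 s, during which the arm holds its last target. There are 200 camera calls.

## Working session

There is one attempt and no reset: what is moved stays moved. The work goes in short steps, each a Python script; the robot and the scene stay as the last script left them, time stands still between calls to the robot, and variables do not carry over. Pictures are saved under pics/ and viewed, about 8 in all and at most 12, crops included, and the job is handed in when it is done.

```bash
ls; mkdir -p pics; python3 - <<'E'
from bench import *
import cv2, numpy as np
for c in ["top","side"]:
    im=read_camera(c); cv2.imwrite(f"pics/{c}0.png",im[:,:,::-1])
    p=camera_params(c); T=np.array(p["camera_from_world"]); print(c,np.round(np.linalg.inv(T),3).tolist(),np.round(p["K"],1).tolist(),p["dist_coeffs"])
    for n in ["press","dial_face","dial_grip","lever_grip","lever_hinge","tin","felt","board"]:
        print(n,[(np.round(d["at"]).tolist(),round(d["confidence"],2)) for d in tip_of(c,n)[:4]])
print(read_time_s(), read_tcp_rot())
E
```

```text
pics
top [[-0.001, -1.0, 0.031, 0.504], [-1.0, 0.0, -0.01, 0.015], [0.01, -0.031, -0.999, 1.611], [0.0, 0.0, 0.0, 1.0]] [[456.9, 0.0, 319.5], [0.0, 456.9, 198.5], [0.0, 0.0, 1.0]] [-0.05684739  0.          0.          0.          0.        ]
press [([339.0, 179.0], 0.71)]
dial_face [([301.0, 186.0], 0.65)]
dial_grip [([299.0, 190.0], 0.5)]
lever_grip [([354.0, 228.0], 0.94)]
lever_hinge [([360.0, 179.0], 0.59), ([216.0, 205.0], 0.26)]
tin [([380.0, 240.0], 0.91), ([348.0, 225.0], 0.64), ([343.0, 259.0], 0.63)]
felt [([212.0, 208.0], 0.77)]
board [([418.0, 222.0], 0.75)]
side [[0.88, -0.324, 0.348, 0.266], [-0.475, -0.572, 0.669, -0.618], [-0.018, -0.754, -0.657, 0.782], [0.0, 0.0, 0.0, 1.0]] [[382.2, 0.0, 315.3], [0.0, 382.2, 202.8], [0.0, 0.0, 1.0]] [-0.09004435  0.          0.          0.          0.        ]
press [([358.0, 395.0], 0.75), ([339.0, 263.0], 0.65), ([355.0, 308.0], 0.43)]
dial_face [([306.0, 206.0], 0.88)]
dial_grip [([298.0, 194.0], 0.58)]
lever_grip [([282.0, 215.0], 0.81), ([339.0, 264.0], 0.62), ([392.0, 295.0], 0.43)]
lever_hinge [([346.0, 228.0], 0.58), ([352.0, 311.0], 0.29)]
tin [([283.0, 294.0], 0.75), ([297.0, 347.0], 0.68), ([247.0, 310.0], 0.65), ([335.0, 263.0], 0.44)]
felt [([246.0, 185.0], 0.91)]
board [([352.0, 390.0], 0.78), ([356.0, 307.0], 0.7), ([361.0, 395.0], 0.51)]
0.9 [9.83771685e-01 1.79424836e-01 1.23095289e-05 2.44255630e-05]
```

View pics/top0.png

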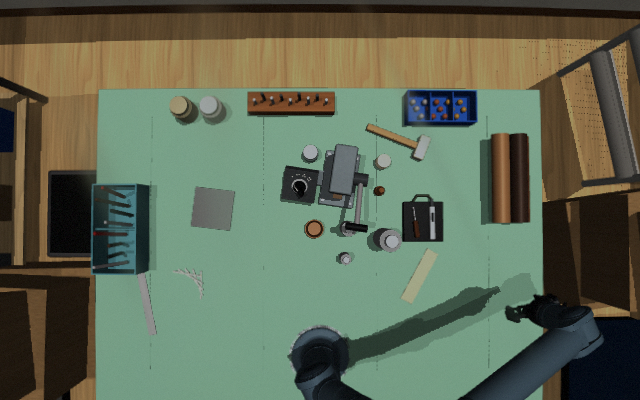

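View pics/side0.png

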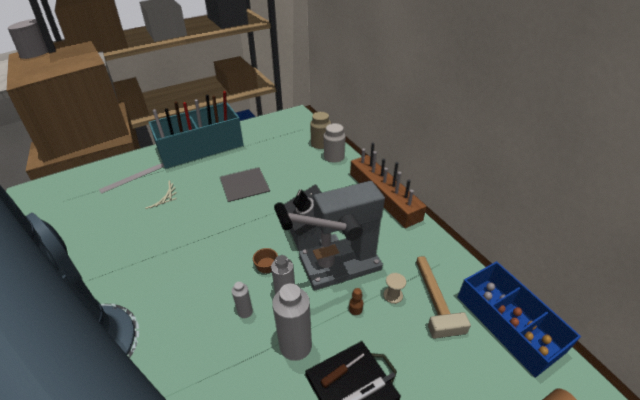

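The top view shows the felt at (212,208) on the left, the board at (423,222) on the right, and the press at about (340,175) with its console at (300,185). There are three tins:
- **Large:** top (388,240), side (293,325).
- **Middle:** top (348,228), side (283,275), under the cross bar.
- **Small:** top (344,259), side (242,300).

The one under the bar is the middle-sized one and fits the description. Next I fit the press pose and crop to confirm.

```bash
cat > h.py <<'E'
from bench import *
import cv2, numpy as np
from scipy.optimize import least_squares
from scipy.spatial.transform import Rotation as R
P={c:camera_params(c) for c in ["top","side"]}
def proj(c,X,p=None):
    p=p or P[c]; T=np.array(p["camera_from_world"])
    return cv2.projectPoints(np.atleast_2d(np.float64(X)),cv2.Rodrigues(T[:3,:3])[0],T[:3,3],np.array(p["K"]),np.array(p["dist_coeffs"]))[0][:,0]
def onplane(c,px,z,p=None):
    p=p or P[c]; M=np.linalg.inv(np.array(p["camera_from_world"]))
    u=cv2.undistortPoints(np.float64([[px]]),np.array(p["K"]),np.array(p["dist_coeffs"]))[0,0]
    d=M[:3,:3]@[u[0],u[1],1]; return M[:3,3]+d*(z-M[2,3])/d[2]
LOC={"dial_face":[-.045,.13,.11],"dial_grip":[-.045-.426*.034,.13,.11+.905*.034],"lever_grip":[-.147,-.06,.274],"lever_hinge":[0,-.06,.19],"press":[0,0,0]}
def W(q,l):
    c,s=np.cos(q[2]),np.sin(q[2]); l=np.array(l,float)
    return np.array([q[0]+c*l[0]-s*l[1],q[1]+s*l[0]+c*l[1],l[2]])
def fit(obs,q0):  # obs: (cam params, name, px)
    f=lambda q:np.concatenate([(proj(None,W(q,LOC[n]),p)[0]-px) for p,n,px in obs])
    return least_squares(f,q0,loss="soft_l1",f_scale=2)
E
python3 - <<'E'
from h import *
obs=[("top","dial_face",[301,186]),("top","dial_grip",[299,190]),("top","lever_grip",[354,228]),("top","lever_hinge",[360,179]),
("side","dial_face",[306,206]),("side","dial_grip",[298,194]),("side","lever_grip",[282,215]),("side","lever_hinge",[346,228]),("side","press",[339,263]),("top","press",[339,179])]
r=fit([(P[c],n,px) for c,n,px in obs],[.55,-.05,0]); print(r.x); 
for (c,n,_),e in zip(obs,r.fun.reshape(-1,2)): print(c,n,e.round(1))
for n in LOC: print(n,W(r.x,LOC[n]).round(3))
print("felt",onplane("top",[212,208],.003),onplane("side",[246,185],.003))
for nm,t,s in [("mid",[348,225],[283,294]),("small",[343,259],[247,310]),("big",[380,240],[297,347])]: print(nm,onplane("top",t,0).round(3),onplane("side",s,0).round(3))
im=cv2.imread("pics/side0.png")[170:370,200:420]; a=cv2.resize(im,None,fx=2,fy=2,interpolation=2)
im=cv2.imread("pics/top0.png")[150:280,270:420]; b=cv2.resize(im,(int(150*400/130*0.75),300),interpolation=2)
b=cv2.copyMakeBorder(b,0,100,0,0,0); cv2.imwrite("pics/crop1.png",np.hstack([a,b]))
# felt yaw
t=cv2.imread("pics/top0.png")[180:236,185:240]; m=(cv2.cvtColor(t,cv2.COLOR_BGR2HSV)[:,:,1]<60).astype(np.uint8)
cs=max(cv2.findContours(m,0,2)[0],key=cv2.contourArea); bx=cv2.boxPoints(cv2.minAreaRect(cs))+[185,180]
pts=np.array([onplane("top",p,.006) for p in bx]); print(pts.round(3), pts.mean(0))
E
```

```text
[ 0.61586852 -0.06657726 -0.17068484]
top dial_face [-2.4 -0.7]
top dial_grip [-1.5 -0.8]
top lever_grip [ 0.7 -0.7]
top lever_hinge [0.2 1. ]
side dial_face [-0.8 -0.3]
side dial_grip [1.5 4. ]
side lever_grip [-0.3  0.2]
side lever_hinge [ 3.5 -0.2]
side press [-1.2  0.9]
top press [-0.8  1.9]
dial_face [0.594 0.069 0.11 ]
dial_grip [0.579 0.072 0.141]
lever_grip [ 0.461 -0.101  0.274]
lever_hinge [ 0.606 -0.126  0.19 ]
press [ 0.616 -0.067  0.   ]
felt [0.52019091 0.37806198 0.003     ] [0.52234521 0.36686719 0.003     ]
mid [ 0.46  -0.101  0.   ] [ 0.449 -0.083  0.   ]
small [ 0.341 -0.083  0.   ] [ 0.354 -0.084  0.   ]
big [ 0.407 -0.214  0.   ] [ 0.417 -0.226  0.   ]
[[0.458 0.457 0.006]
 [0.602 0.44  0.006]
 [0.585 0.295 0.006]
 [0.441 0.312 0.006]] [0.52147491 0.37605033 0.006     ]
```

View pics/crop1.png

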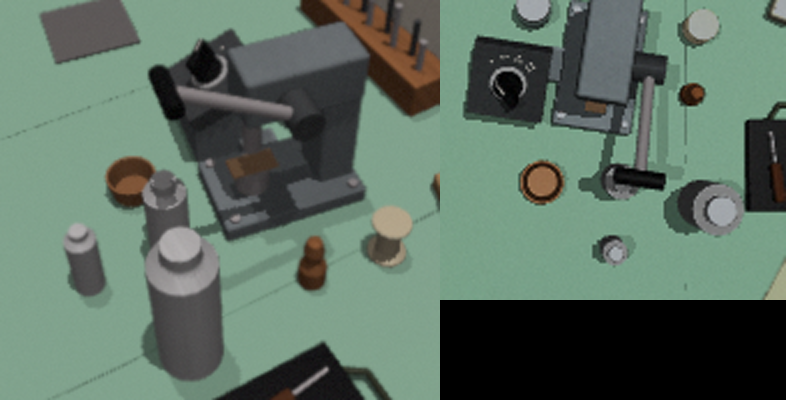

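The crop confirms it. The middle tin stands under the bar and is larger than the small one at front left and smaller than the big one at front right. The pose fit is consistent to a few px. Now I move over the dial for a close look.

```bash
cat >> h.py <<'E'
def Rp(q): return R.from_euler("z",q[2])
def dial_pose(q,phi,h,s=1):
    """tool pose h above face on the dial axis, tool x along the pointer direction phi"""
    n=np.array([-.426,0,.905]);u=np.array([.905,0,.426]);v=np.array([0,1,0])
    x=s*(np.cos(phi)*u+np.sin(phi)*v); z=-n; M=np.c_[x,np.cross(z,x),z]
    return W(q,np.array([-.045,.13,.11])+n*h), (Rp(q)*R.from_matrix(M)).as_quat()
E
python3 - <<'E'
from h import *
q=[.6159,-.0666,-.1707]
for s in (1,-1):
  for phi in (.75,.25,-.25,-.75):
    j=inverse_kinematics(*dial_pose(q,phi,.036,s)); print(s,phi,None if j is None else np.round(j,2))
print("small tin h?",[proj("side",[.35,-.084,h])[0].round() for h in (.08,.1,.12)],"mid",proj("side",[.455,-.095,.14]),"big",[proj("side",[.412,-.22,h])[0].round() for h in (.18,.2,.22)])
p,o=dial_pose(q,0,.19)
movel([.229,-.608,.45],speed=.3)
move_ptp([p[0]-.12,p[1],.45],o); movel(p,o,speed=.25)
im=read_camera("wrist"); pw=camera_params("wrist"); cv2.imwrite("pics/w1.png",im[:,:,::-1])
import json; json.dump({k:np.array(v).tolist() for k,v in pw.items()},open("w1.json","w"))
print({n:[(np.round(d["at"]).tolist(),round(d["confidence"],2)) for d in tip_of("wrist",n)[:3]] for n in ["dial_face","dial_grip"]})
print(proj(0,[W(q,LOC["dial_face"]),W(q,LOC["dial_grip"])],pw).round(), read_time_s(), read_qpos().round(2))
E
```

```text
1 0.75 [ 0.36  0.29 -0.72  2.12  0.83  0.53 -1.96]
1 0.25 [ 0.22  0.26 -0.56  2.13  0.75  0.5  -2.4 ]
1 -0.25 [-0.1   0.22 -0.21  2.14  0.58  0.44 -2.78]
1 -0.75 [-1.3   0.44  1.18  2.19 -0.62  0.41 -2.21]
-1 0.75 [ 0.63  0.4  -1.03  2.12  1.01  0.64  1.06]
-1 0.25 [ 0.66  0.42 -1.07  2.11  1.04  0.66  0.54]
-1 -0.25 [ 0.49  0.33 -0.86  2.12  0.91  0.57  0.13]
-1 -0.75 [ 0.37  0.3  -0.73  2.12  0.83  0.54 -0.32]
small tin h? [array([240., 291.]), array([239., 285.]), array([237., 280.])] mid [[282.83606629 259.17552202]] big [array([288., 298.]), array([288., 292.]), array([287., 285.])]Traceback (most recent call last):
  File "<stdin>", line 9, in <module>
bench.MotionError: the arm cannot take that pose within its joint ranges
```

```bash
python3 - <<'E'
from h import *
q=[.6159,-.0666,-.1707]
p,o=dial_pose(q,0,.19,-1)
for pp in ([p[0]-.1,p[1],.45],[p[0]-.05,p[1],.4],[p[0],p[1],.42],[p[0]-.03,p[1],.37]):
    j=inverse_kinematics(pp,o)
    if j is not None: break
print(pp,j,read_eef_pos())
move_ptp(pp,o); movel(p,o,speed=.25)
im=read_camera("wrist"); pw=camera_params("wrist"); cv2.imwrite("pics/w1.png",im[:,:,::-1])
import json; json.dump({k:np.array(v).tolist() for k,v in pw.items()},open("w1.json","w"))
print({n:[(np.round(d["at"]).tolist(),round(d["confidence"],2)) for d in tip_of("wrist",n)[:3]] for n in ["dial_face","dial_grip"]})
print(proj(0,[W(q,LOC["dial_face"]),W(q,LOC["dial_grip"])],pw).round(), read_time_s(), read_qpos().round(2))
E
```

```text
[np.float64(0.46387378783894945), np.float64(0.08290429971097256), 0.4] [ 0.51817555 -0.36405521 -0.70611617  2.03385341 -0.09264413  0.97523832
  1.23207965] [ 0.22881168 -0.60741935  0.44807987]
{'dial_face': [([317.0, 176.0], 0.85)], 'dial_grip': [([317.0, 186.0], 0.71)]}
[[319. 175.]
 [319. 185.]] 5.125 [ 0.62 -0.11 -0.91  2.12  0.17  0.7   0.98]
```

View pics/w1.png

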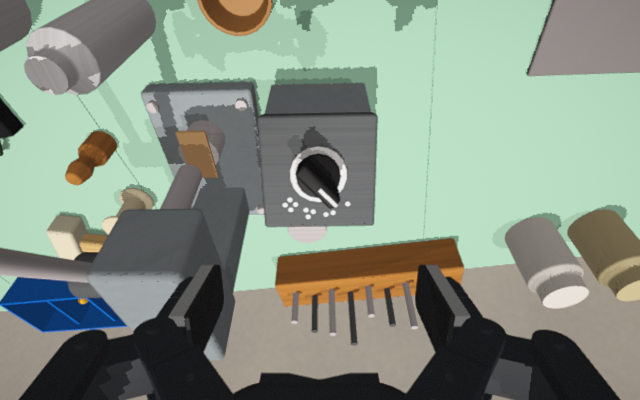

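The wrist view shows the dial at (319,176) and the white pointer at about (337,205), on the single dot at (347,204). So the dial is at 0 and φ=0.75. The three-dot mark is at (308,213). The reprojection agrees within 2 px, so I grip and turn.

```bash
python3 - <<'E'
from h import *
q=[.6159,-.0676,-.1707]
move_gripper(.045,30)
p,o=dial_pose(q,.75,.1,-1); move_ptp(p,o)
p,o=dial_pose(q,.75,.037,-1); movel(p,o,speed=.08)
print("f0",read_ft_force().round(1)); move_gripper(0,30)
print("gap",read_finger_gap(),read_ft_force().round(1),read_ft_torque().round(2))
for phi in np.linspace(.75,-.25,6)[1:]:
    move_ptp(*dial_pose(q,phi,.037,-1)); print(round(phi,2),read_ft_torque().round(2),read_ft_force().round(1))
pause(.2); move_gripper(.045)
movel(dial_pose(q,-.25,.19,-1)[0],speed=.2)
im=read_camera("wrist"); cv2.imwrite("pics/w2.png",cv2.resize(im[100:260,220:420,::-1],None,fx=3,fy=3,interpolation=2)); print(read_time_s())
E
```

```text
f0 [-0.1  0.  -0. ]
gap 0.012522610761397402 [-4.1  2.   5.7] [0.35 0.95 0.14]
0.55 [ 0.49  0.57 -0.15] [-2.5  1.1  4.8]
0.35 [ 0.42  0.55 -0.2 ] [-2.2  0.3  2.1]
0.15 [ 0.15 -0.17  0.08] [-1.1 -0.2  4.5]
-0.05 [ 0.14  0.21 -0.09] [-1.9 -0.9  4.8]
-0.25 [ 0.11  0.45 -0.19] [-2.8 -1.   5. ]
10.5083
```

View pics/w2.png

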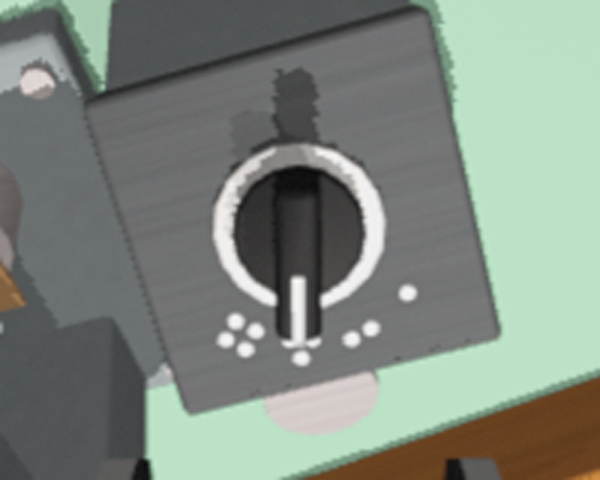

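The pointer is squarely on the three-dot triangle. Now the tin: I look for a reachable tilted grasp that stays below the bar.

```bash
cat >> h.py <<'E'
def tilt_pose(p,head,a,back=0,s=1):
    """tool along heading, a below level; TCP back behind p; jaws level"""
    z=np.array([np.cos(a)*np.cos(head),np.cos(a)*np.sin(head),-np.sin(a)])
    y=s*np.array([-np.sin(head),np.cos(head),0]); M=np.c_[np.cross(y,z),y,z]
    return np.array(p)-z*back, R.from_matrix(M).as_quat()
E
python3 - <<'E'
from h import *
T=[.456,-.096,.085]; F=[.5215,.376,.093]
for s in (1,-1):
  for a in (.6,.8,1.0):
    for hd in (-.5,-.2,.1):
      r=[inverse_kinematics(*tilt_pose(T,hd,a,b,s)) for b in (0,.15)]
      if all(x is not None for x in r): print(s,a,hd,[np.round(x,2) for x in r])
    for hd in (.3,.62,.9):
      r=inverse_kinematics(*tilt_pose(F,hd,a,0,s)); 
      if r is not None: print(" felt",s,a,hd,np.round(r,2))
E
```

```text
felt 1 0.6 0.3 [-0.36  0.56 -0.61  2.27  2.24  0.88 -0.95]
 felt 1 0.6 0.62 [ 0.39  1.02 -1.25  2.29  2.53  0.91 -0.31]
 felt 1 0.6 0.9 [ 0.55  1.03 -1.25  2.26  2.63  0.54 -0.12]
 felt 1 0.8 0.3 [-1.36  0.46  0.55  2.24  2.22  0.24 -1.24]
 felt 1 0.8 0.62 [ 0.35  0.86 -1.25  2.21  2.11  0.73 -0.11]
 felt 1 0.8 0.9 [ 0.47  0.87 -1.24  2.18  2.06  0.45  0.25]
 felt 1 1.0 0.3 [-0.45  0.42 -0.42  2.1   1.31  0.44 -0.09]
 felt 1 1.0 0.62 [-0.63  0.37 -0.09  2.14  0.91  0.1   0.6 ]
 felt 1 1.0 0.9 [-0.21  0.43 -0.46  2.1   0.14  0.11  1.76]
 felt -1 0.6 0.3 [-0.36  0.56 -0.61  2.27  2.24  0.88  2.19]
 felt -1 0.6 0.62 [ 0.39  1.02 -1.25  2.29  2.53  0.91  2.83]
 felt -1 0.6 0.9 [ 0.38  0.79 -1.03  2.26  2.97  0.46  2.48]
 felt -1 0.8 0.3 [-0.51  0.44 -0.39  2.2   1.92  0.54  2.42]
 felt -1 0.8 0.62 [ 0.01  0.53 -0.81  2.22  2.26  0.44  2.61]
 felt -1 0.8 0.9 [ 0.14  0.55 -0.81  2.2   2.76  0.19  2.43]
 felt -1 1.0 0.3 [-1.59  0.58  0.92  2.15 -0.96  0.19 -1.24]
 felt -1 1.0 0.62 [-0.69  0.37 -0.02  2.14  0.75  0.08 -2.4 ]
 felt -1 1.0 0.9 [-0.16  0.44 -0.52  2.1   0.35  0.11 -1.58]
```

```bash
python3 - <<'E'
from h import *
T=[.456,-.096,.09]; F=[.5215,.376,.098]
for a in (.45,.6,.75,.9):
  for hd in np.arange(-2.6,2.7,.26):
    s=1
    r=[inverse_kinematics(*tilt_pose(T,hd,a,b,s)) is not None for b in (0,.05,.1,.15)]
    f=inverse_kinematics(*tilt_pose(F,hd,a,0,s)) is not None
    if r[0]: print(a,round(hd,2),np.array(r)*1,f*1)
E
```

```text
0.45 -2.6 [1 1 1 1] 0
0.45 -2.34 [1 1 1 1] 0
0.45 -2.08 [1 1 1 1] 0
0.45 -1.82 [1 1 1 1] 1
0.45 -1.56 [1 1 1 1] 1
0.45 -1.3 [1 1 1 1] 1
0.45 -1.04 [1 1 1 1] 1
0.45 0.52 [1 1 0 1] 1
0.45 0.78 [1 1 1 1] 1
0.45 1.04 [1 1 1 1] 1
0.45 1.3 [1 1 1 1] 1
0.45 1.56 [1 1 1 1] 1
0.45 1.82 [1 1 1 1] 1
0.45 2.08 [1 1 1 1] 1
0.45 2.34 [1 1 1 0] 1
0.45 2.6 [1 1 0 0] 1
0.6 -2.6 [1 1 1 1] 0
0.6 -2.34 [1 1 1 1] 0
0.6 -2.08 [1 1 1 1] 1
0.6 -1.82 [1 1 1 1] 1
0.6 -1.56 [1 1 1 1] 1
0.6 -1.3 [1 1 1 1] 1
0.6 -1.04 [1 1 1 1] 1
0.6 0.52 [1 1 0 0] 1
0.6 0.78 [1 1 1 1] 1
0.6 1.04 [1 1 1 1] 1
0.6 1.3 [1 1 1 1] 1
0.6 1.56 [1 1 1 1] 1
0.6 1.82 [1 1 1 1] 1
0.6 2.08 [1 1 1 1] 1
0.6 2.34 [1 1 1 1] 1
0.6 2.6 [1 1 1 0] 1
0.75 -2.6 [1 1 1 1] 1
0.75 -2.34 [1 1 1 1] 1
0.75 -2.08 [1 1 1 1] 1
0.75 -1.82 [1 1 1 1] 1
0.75 -1.56 [1 1 1 1] 1
0.75 -1.3 [1 1 1 1] 1
0.75 -1.04 [1 1 1 1] 1
0.75 -0.78 [1 0 0 0] 1
0.75 0.52 [1 1 1 1] 1
0.75 0.78 [1 1 1 1] 1
0.75 1.04 [1 1 1 1] 1
0.75 1.3 [1 1 1 1] 1
0.75 1.56 [1 1 1 1] 1
0.75 1.82 [1 1 1 1] 1
0.75 2.08 [1 1 1 1] 1
0.75 2.34 [1 1 1 1] 1
0.75 2.6 [1 1 1 1] 1
0.9 -2.6 [1 1 1 1] 1
0.9 -2.34 [1 1 1 1] 1
0.9 -2.08 [1 1 1 1] 1
0.9 -1.82 [1 1 1 1] 1
0.9 -1.56 [1 1 1 1] 1
0.9 -1.3 [1 1 1 1] 1
0.9 -1.04 [1 1 1 1] 1
0.9 -0.78 [1 1 1 1] 1
0.9 0.52 [1 1 1 1] 1
0.9 0.78 [1 1 1 1] 1
0.9 1.04 [1 1 1 1] 1
0.9 1.3 [1 1 1 1] 1
0.9 1.56 [1 1 1 1] 1
0.9 1.82 [1 1 1 1] 1
0.9 2.08 [1 1 1 1] 1
0.9 2.34 [1 1 1 1] 1
0.9 2.6 [1 1 1 1] 1
```

Forward headings are out of reach, but coming from the left (heading about −1.2, 0.7 rad below level) works and keeps clear of the bar. I go to the pre-grasp and look.

```bash
python3 - <<'E'
from h import *
T=[.456,-.096,.09]; hd,a=-1.2,.7
p=read_eef_pos(); movel([p[0]-.08,p[1],.40],speed=.3)
best=None
for s in (1,-1):
    js=[inverse_kinematics(*tilt_pose(x,hd,a,b,s)) for x,b in ((T,.17),(T,0),([.5215,.376,.16],0),([.5215,.376,.096],0))]
    print(s,[None if j is None else np.round(j,2) for j in js])
    if all(j is not None for j in js):
        m=max(abs(j[6]) for j in js)
        if best is None or m<best[0]: best=(m,s)
s=best[1]; print("s",s)
move_gripper(.085)
pp,o=tilt_pose(T,hd,a,.17,s); move_ptp(pp+[0,.03,.12],o); movel(pp,o,speed=.2)
im=read_camera("wrist"); pw=camera_params("wrist"); cv2.imwrite("pics/w3.png",im[:,:,::-1])
print({n:[(np.round(d["at"]).tolist(),round(d["confidence"],2)) for d in tip_of("wrist",n)[:3]] for n in ["tin","lever_grip"]})
print([(np.round(d["at"]).tolist(),round(d["confidence"],2)) for d in look_for("wrist","tin")])
q=[.6159,-.0676,-.1707]
print(proj(0,[[.456,-.096,0],[.456,-.096,.14],[.456,-.096,.07],W(q,LOC["lever_grip"])],pw).round().tolist(),read_time_s())
for d in tip_of("wrist","tin")[:3]: print(onplane(0,d["at"],0,pw).round(4))
E
```

```text
1 [array([ 0.52,  0.7 , -1.47,  2.24,  1.23,  1.81, -1.15]), array([-1.26,  0.64,  0.94,  2.38,  0.78,  0.53, -0.76]), array([-1.32,  0.8 ,  0.48,  1.5 ,  0.4 ,  1.4 , -0.68]), array([-1.32,  0.89,  0.48,  1.5 ,  0.37,  1.32, -0.72])]
-1 [array([-0.08,  0.23, -0.7 ,  2.26,  0.94,  1.35,  2.18]), array([-0.  ,  0.44, -0.45,  2.32,  1.32,  1.12,  2.03]), array([-0.43,  0.94, -0.89,  1.44,  1.16,  1.91,  2.03]), array([-0.46,  1.01, -0.82,  1.45,  1.17,  1.83,  1.99])]
s 1
{'tin': [([317.0, 96.0], 0.91), ([255.0, 149.0], 0.86), ([208.0, 60.0], 0.71)], 'lever_grip': [([317.0, 97.0], 0.18)]}
[([198.0, 111.0], 0.97), ([248.0, 220.0], 0.87), ([315.0, 156.0], 0.68), ([621.0, 155.0], 0.45)]
[[318.0, 99.0], [318.0, 235.0], [318.0, 162.0], [322.0, 416.0]] 14.1167
[ 0.4528 -0.0913  0.    ]
[ 0.4166 -0.2151  0.    ]
[ 0.3493 -0.0795  0.    ]
```

View pics/w3.png

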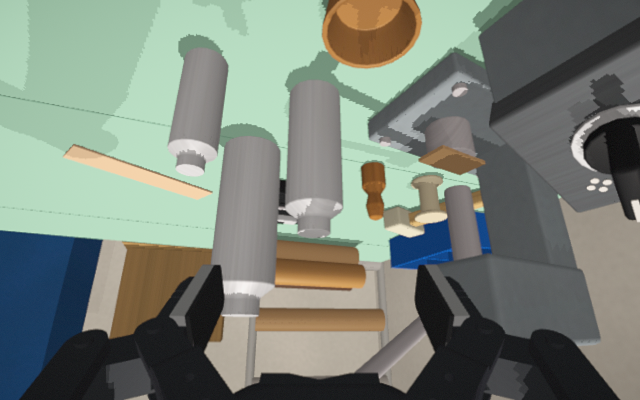

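The view shows the middle tin centred between the fingers: base (314,90), cap (315,232). Prediction was (318,99) and (318,235). The big tin is at (248,220) and the small one at (198,111). The tip estimate agrees within 5 mm, so I approach and grasp.

```bash
python3 - <<'E'
from h import *
T=[.454,-.093,.09]; hd,a=-1.2,.7
print(read_qpos().round(2))
z=None
for s in (1,-1):
    try:
        pp,o=tilt_pose(T,hd,a,0,s)
        if s==-1: 
            p0=tilt_pose(T,hd,a,.17,s)[0]; move_ptp(p0,o)
        movel(pp,o,speed=.1); break
    except MotionError as e: print(s,e)
print(s,read_eef_pos(),pp,read_ft_force().round(1))
move_gripper(0,40); print("gap",read_finger_gap(),read_ft_force().round(1),read_qpos().round(2),read_time_s())
cv2.imwrite("pics/s4.png",read_camera("side")[:,:,::-1])
E
```

```text
[ 0.37  0.43 -1.22  2.24  1.09  1.55 -1.06]
1 [ 0.45425012 -0.09248831  0.09033573] [ 0.454 -0.093  0.09 ] [ 0.  -0.5 -0.1]
gap 0.04909582460669336 [-1.1  0.8  4. ] [ 0.46  0.63 -0.96  2.31  1.47  1.4  -1.14] 16.4083
```

```bash
python3 - <<'E'
from h import *
hd,a=-1.2,.7; F=np.array([.5215,.376,0])
p0=read_eef_pos(); movel(p0+[0,0,.015],speed=.08)
print("lift",read_ft_force().round(1),read_finger_gap())
z=R.from_quat(read_tcp_rot()).as_matrix()[:,2]
p=read_eef_pos()-z*.085; 
def go(x,v):
    try: movel(x,speed=v); return
    except MotionError as e: print("line fails",np.round(x,3),e)
    move_ptp(x,tilt_pose([0,0,0],hd,a)[1])
go(p,.12); zc=p[2]; print(p.round(3))
go([.45,.15,zc],.2); go([F[0],F[1],zc],.2)
print(read_eef_pos().round(3),read_qpos().round(2),read_finger_gap(),read_ft_force().round(1),read_time_s())
cv2.imwrite("pics/s5.png",read_camera("side")[:,:,::-1]); cv2.imwrite("pics/w5.png",read_camera("wrist")[:,:,::-1]); cv2.imwrite("pics/t5.png",read_camera("top")[:,:,::-1])
t=cv2.imread("pics/t5.png")[150:280,150:420]; w=cv2.imread("pics/s5.png")[100:330,180:420]
cv2.imwrite("pics/c5.png",np.hstack([cv2.resize(t,(415,400*415//830)),cv2.resize(w,(int(240*200/230),200))]) if 0 else np.hstack([cv2.resize(t,(416,200)),cv2.resize(w,(209,200))]))
E
```

```text
lift [-0.  -0.3 -2.8] 0.048879918612836554
[ 0.43  -0.032  0.16 ]
[0.522 0.375 0.16 ] [-0.42  0.96 -0.91  1.45  1.17  1.92 -1.11] 0.048806942513696897 [ 0.1 -0.  -2.1] 20.0583
```

View pics/c5.png

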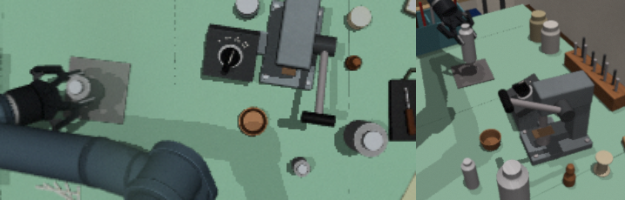

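The tin is held upright over the felt with the cap at about (199,206) in the top picture, and the other things are in place. I check the offset and lower it.

```bash
python3 - <<'E'
from h import *
print("expect cap",proj("top",[.522,.375,.21]).round(1),"measured ~198.7,206.5 ->",onplane("top",[198.7,206.5],.21).round(3))
p=read_eef_pos(); f0=read_ft_force()[2]
movel([p[0],p[1],.102],speed=.08)
for z in np.arange(.100,.092,-.001):
    movel([p[0],p[1],z],speed=.02); f=read_ft_force()[2]-f0
    if f>1.5: break
print("touch",read_eef_pos().round(4),round(f,2))
move_gripper(.085); pause(.3)
z=R.from_quat(read_tcp_rot()).as_matrix()[:,2]; p=read_eef_pos()
movel(p-z*.13,speed=.12)
im=read_camera("wrist"); pw=camera_params("wrist"); cv2.imwrite("pics/w6.png",im[:,:,::-1])
for n in ("tin","felt"): print(n,[(onplane(0,d["at"],.006 if n=="tin" else 0,pw).round(3),round(d["confidence"],2)) for d in tip_of("wrist",n)[:2]])
print(read_eef_pos(),read_time_s())
E
```

```text
expect cap [[197.8 206.7]] measured ~198.7,206.5 -> [0.523 0.372 0.21 ]
touch [0.5218 0.375  0.0966] 1.7
tin [(array([ 0.42 , -0.162,  0.006]), 0.93), (array([ 0.35 , -0.064,  0.006]), 0.64)]
felt [(array([0.518, 0.375, 0.   ]), 0.61)]
[0.48629285 0.4664232  0.17894635] 24.4667
```

View pics/w6.png

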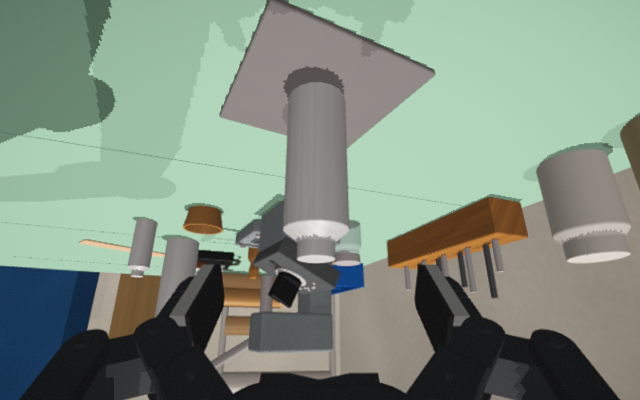

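The tin stands upright mid-pad. Now the lever: the closed, slightly open fingertips push the bar down along its arc.

```bash
cat > lev.py <<'E'
from h import *
q=[.6159,-.0676,-.1707]; H=np.array([0,-.06,.19])
def bar(L,dz=.028):
    t=.519-L; return W(q,H+.1695*np.array([-np.cos(t),0,np.sin(t)]))+[0,0,dz]
def ori(s):
    y=s*np.array([np.cos(q[2]),np.sin(q[2]),0]); z=np.array([0,0,-1.]); return R.from_matrix(np.c_[np.cross(y,z),y,z]).as_quat()
E
python3 - <<'E'
from lev import *
p=read_eef_pos(); movel([p[0]-.03,p[1],.40],speed=.3); move_gripper(.012,60)
for s in (1,-1):
    js=[inverse_kinematics(bar(L,d),ori(s)) for L,d in ((0,.14),(0,.028),(.5,.028),(.96,.028))]
    print(s,[None if j is None else np.round(j,2) for j in js])
    if all(j is not None for j in js) and max(abs(j[6]) for j in js)<2.7: break
o=ori(s); move_ptp(bar(0,.14),o); movel(bar(0,.06),o,speed=.15)
im=read_camera("wrist"); pw=camera_params("wrist"); cv2.imwrite("pics/w7.png",im[:,:,::-1])
print("lever seen",[(np.round(d["at"]),round(d["confidence"],2)) for d in tip_of("wrist","lever_grip")[:2]],"pred",proj(0,bar(0,0),pw).round())
f0=read_ft_force()
for d in np.arange(.040,.020,-.002):
    movel(bar(0,d),speed=.03); f=(read_ft_force()-f0)[2]
    if f>2.5: break
print("contact",round(d,3),round(f,1),(read_eef_pos()-bar(0,0)).round(4),read_time_s(),read_finger_gap())
E
```

```text
1 [array([-0.49, -0.11,  0.57,  1.8 ,  0.06,  1.43, -0.1 ]), array([-0.47, -0.03,  0.6 ,  1.97,  0.02,  1.2 , -0.05]), array([-0.5 ,  0.01,  0.64,  2.12, -0.01,  1.02, -0.03]), array([-0.48,  0.19,  0.67,  2.15, -0.16,  0.85,  0.11])]
lever seen [(array([322., 241.]), 0.66)] pred [[318. 231.]]
contact 0.026 3.7 [-0.0003  0.      0.0263] 31.7167 0.011769348952055702
```

View pics/w7.png

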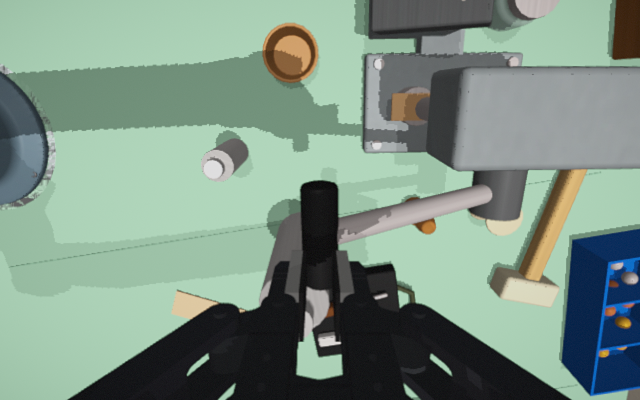

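The bar lies between the fingertips and contact came at the expected height. I follow the arc down.

```bash
python3 - <<'E'
from lev import *
o=ori(1); dz=.026; log=[]
def st(L,v): 
    movel(bar(L,dz),speed=v); f=read_ft_force(); log.append((round(float(L),2),f.round(1).tolist())); return f
fz=0
for L in list(np.arange(.1,.85,.1))+[.88,.91,.93,.95,.97,.99,1.01]:
    f=st(L,.08 if L<.85 else .03); 
    if L>.9 and f[2]>30: break
print(log); print(read_eef_pos().round(4),bar(.96,dz).round(4))
cv2.imwrite("pics/s8.png",read_camera("side")[:,:,::-1]); w=read_camera("wrist"); cv2.imwrite("pics/w8.png",w[:,:,::-1])
print("side lever_grip",[(np.round(d["at"]),round(d["confidence"],2)) for d in tip_of("side","lever_grip")[:2]],"pred .96",proj("side",[bar(.96,0),bar(.85,0)]).round())
pause(.4)
print("hold",read_ft_force().round(1),read_time_s())
E
python3 - <<'E'
import cv2
a=cv2.imread("pics/s8.png")[150:330,200:420]; cv2.imwrite("pics/c8.png",cv2.resize(a,None,fx=3,fy=3,interpolation=2))
E
```

```text
[(0.1, [-2.0, 1.0, 5.1]), (0.2, [-2.1, 0.3, 5.2]), (0.3, [-1.9, 0.1, 5.5]), (0.4, [-1.1, -0.5, 4.0]), (0.5, [-0.5, -0.1, 6.0]), (0.6, [-1.9, 0.1, 5.6]), (0.7, [-1.6, 0.4, 5.9]), (0.8, [-1.8, 1.0, 7.3]), (0.88, [-2.9, 1.1, 7.0]), (0.91, [-2.8, 0.5, 6.9]), (0.93, [-2.7, 0.1, 8.0]), (0.95, [-11.2, 2.0, 25.8]), (0.97, [-20.1, 3.5, 47.3])]
[ 0.4533 -0.1002  0.1473] [ 0.4547 -0.1007  0.1436]
side lever_grip [(array([240., 184.]), 0.43)] pred .96 [[285. 268.]
 [281. 263.]]
hold [-20.9   3.3  46.2] 36.85
```

View pics/c8.png

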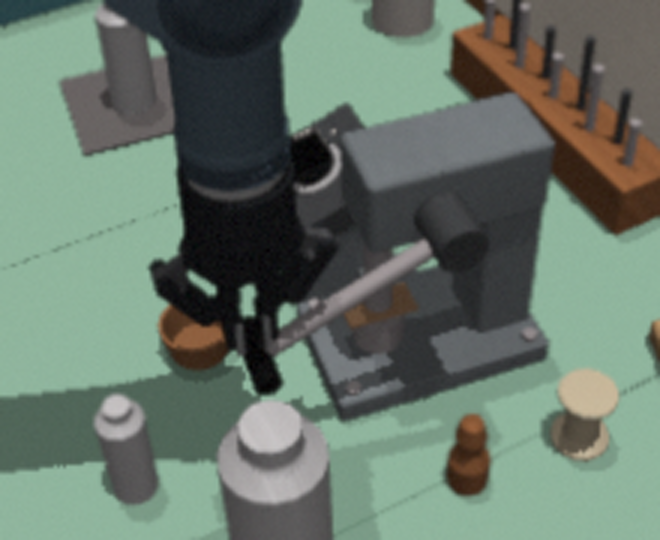

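The lever is down at its stop: the force steps from 8 to 47 N, and the bar height of about 0.121 m corresponds to 0.94 rad. I've held it there. Now I ease it back up along the arc and clear away.

```bash
python3 - <<'E'
from lev import *
o=ori(1)
for L in (.93,.8,.65,.5,.35,.2,.1,0): movel(bar(L,.026),speed=.1)
movel(bar(0,.14),speed=.15); print(read_ft_force().round(1))
movel([.36,-.2,.45],speed=.25)
p=[.36,-.35,.45]; 
try: move_ptp(p,o)
except MotionError as e: print(e)
q0=q
for c in ("top","side"):
    im=read_camera(c); cv2.imwrite(f"pics/{c}9.png",im[:,:,::-1])
    print(c,{n:[(np.round(d["at"]).tolist(),round(d["confidence"],2)) for d in tip_of(c,n)[:2]] for n in ("lever_grip","dial_grip")}, proj(c,bar(0,0)).round().tolist())
print(read_eef_pos().round(3),read_time_s())
a=cv2.imread("pics/top9.png")[140:270,180:420]; b=cv2.imread("pics/side9.png")[150:350,200:420]
cv2.imwrite("pics/c9.png",np.hstack([cv2.resize(a,(443,240),interpolation=2),cv2.resize(b,(264,240),interpolation=2)]))
E
```

```text
[-0.3 -0.2 -0. ]
top {'lever_grip': [([357.0, 227.0], 0.59)], 'dial_grip': [([298.0, 189.0], 0.43), ([358.0, 180.0], 0.37)]} [[355.0, 227.0]]
side {'lever_grip': [], 'dial_grip': []} [[282.0, 215.0]]
[ 0.361 -0.349  0.45 ] 42.2917
```

View pics/c9.png

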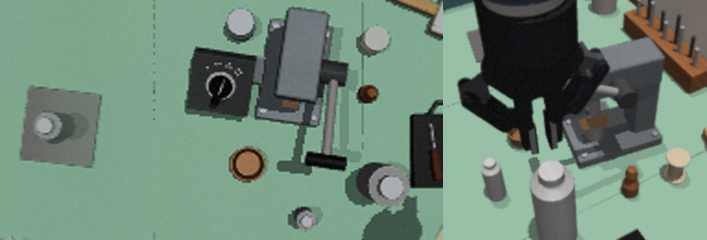

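The lever is back at rest: the bar is seen at (357,227), and (355,227) was predicted. The tin stands within the pad and the others are in place. I do one numeric check of the tin, then hand in.

```bash
python3 - <<'E'
from h import *
c=onplane("top",[204.9,207.7],.146); d=R.from_euler("z",.117).apply(c-[.5215,.376,0]); print("tin cap",c.round(3),"in felt",d.round(3))
if max(abs(d[:2]))<.03: sign_off(); print("signed off",read_time_s())
E
```

```text
tin cap [0.52  0.369 0.146] in felt [-0.001 -0.007  0.146]
the job is handed in; nothing more can be done
the job is handed in; nothing more can be done
```

The job is done and handed in at about 42 s of the 72 s allowed; no verdict is reported.

- **Dial:** I turned it from one dot to three dots. A wrist close-up showed the pointer on the three-dot triangle, and I did not touch the dial after that. I did not check its mark again in close-up at the end.
- **Tin:** I picked the middle-sized of the three look-alikes, gripped it from the left under the bar (gap 49 mm), carried it upright and set it down. The wrist force rose by about 1.7 N at touchdown. The last top view puts its cap 1 mm and 7 mm from the pad's centre, against a limit of 47 mm.
- **Lever:** I pushed it along its arc until the force rose from 8 to 47 N, which marks the stop. By bar height that is about 0.94 rad. I held it and then eased it back up. In the last top view the bar was seen within 2 px of its predicted rest position.
- **Bystanders:** those in the final pictures looked where they had been. I did not measure their positions, and the mallet was mostly out of the crop I viewed.

**Checks that failed or disagreed:**
- The network did not see the tin on the felt in the wrist picture and reported the other tins instead, so I relied on the pictures and my own calculation.
- It gave a false lever position in the side view at the stop.
- The arm hid the lever in the final side view.

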